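# Put away the round stones on the knife sharpener's table

### The arm

A 6-joint arm with a two-finger parallel gripper is mounted at the origin on the work surface. World frame = base frame: x ahead of the robot, y to its left, z up, the work surface at z = 0. Lengths are in m, angles in rad, forces in N, time in s.
With the tool pointing down it reaches from about 0.3 to 0.85 m from the base axis. Payload 4.2 kg.
Tool frame: the origin (TCP) lies on the centre line of the jaws, within the pads' length; the fingertips stand robot.tcp_to_tips ahead of it and the grasp point (between the pads) lies 11 mm behind it (robot.tcp_to_tips is the distance from the TCP to the fingertips, in m); z points along the fingers, y is the direction in which the jaws open and shut (so a half turn about z gives the same grasp; the last joint's range is limited). The gripper opens to 91 mm and grips with 3 to 60 N. Pads are 32 mm wide; open, the fingers measure 118 mm over their backs; the gripper's body (76 mm by 178 mm) begins 60 mm behind the grasp point.
Start: joints at [-1.248, 0.32, 1.565, -0, 1.257, -0.02], TCP at [0.193, -0.542, 0.222] pointing down, gripper open.
Joint ranges: [-3.11, 3.11], [-0.84, 2.01], [0.21, 2.61], [-1.34, 4.49], [0.05, 2.63], [-2.56, 2.56]. Speed limits (rad/s): [2.57, 2.57, 3.14, 3.14, 3.14, 3.14].

### API

Orientations are given as [roll, pitch, yaw] about the fixed x, y, z axes, in that order (R = Rz(yaw) Ry(pitch) Rx(roll)).
In Python, from station import robot gives the robot as it stands.
- The arm moves only by the tool carry_out, never from a script. Its argument "steps" is a list of rows, each a list of 7 numbers: the opening, from 0 (shut) to 1 (fully open), then the shift along the tool's x, y, z in m, then the turn, a rotation vector about the tool's x, y, z in rad. A call has 1 to 5 rows; each row shifts and turns the commanded pose from where the row before left it, along the tool's axes as they then stand; what a row does not reach is not made up. A row lasts 1/12 s, in which the tool goes at most 41.7 mm and 7.16 degrees, less where a joint would pass 70% of its speed; a pose out of reach is approached as far as the arm can. A call is refused whole if a number of a shift passes 0.0417 or a number of a turn 0.125, either way. A call with a gripper value outside its range is refused whole. The fingers move at their own pace and stop on an object; the grip force is fixed at half the most. Time passes only in rows, so rows that do not move let the fingers close. It gives the time, the measured TCP pose, the force and the opening at its end, in the units of the state.
- robot.read_state(): the state, without advancing time (a new reading comes with each control period).
- robot.camera(name): name is "scene" or "top"; returns a dict with "color" (480x640x3 uint8, blue, green, red), "intrinsics" (3x3 intrinsics, pixels), "extrinsics" (4x4, takes a point from world to camera coordinates). Camera axes: x right, y up, looking along -z (the intrinsics and any distortion apply to the point x, -y, -z); pixel columns grow to the right and rows downward; lengths in m; the calibration is good to about 2 mm. A picture is of the moment at which its call begins. There is no depth.
- robot.sign_off(): hands the job in, once; it reports no verdict.
The state is a dict: "t": time; "joint_pos": joint angles; "qvel": joint speeds; "tau": joint torques, N m; "tool_pos": TCP position; "eef_rot": TCP orientation; "contact_force": force on the tool from outside, world axes, zero at the start; "torque": the same for the moment, N m; "gripper_width": opening from 0.0 (shut) to 1.0 (fully open).
Only numpy, scipy, OpenCV 4.12 (cv2) and the standard library are available. Lean on these libraries where they do the work, as an engineer would, in place of code of your own. Each camera call takes 0.05 s, during which the arm holds its last target.

### The job

Put away the four round grey stones. Thread the two that have a hole onto the upright post of the stand, the larger at the bottom and the smaller lying on it, and lay each of the two solid ones flat in the bottom of the wooden rest whose round recess is made for its size. Set the stones down rather than dropping them, and leave the two oblong grey stones where they lie.

Things in the scene. Friction and masses are not known exactly. Their poses are not given: they have to be found in the camera images.
- large_wheel: Loose grey grinding wheel lying flat: a ring of outer diameter 66 mm, 20 mm thick, with a 26 mm hole through the middle. 0.1 to 0.17 kg. Origin at the centre of its underside, z up along its axis.
- small_wheel: Loose grey grinding wheel lying flat: a ring of outer diameter 46 mm, 20 mm thick, with a 26 mm hole through the middle. 0.04 to 0.07 kg. Origin at the centre of its underside, z up along its axis.
- large_puck: Loose grey solid round stone (no hole) lying flat: diameter 60 mm, 28 mm thick. 0.13 to 0.22 kg. Origin at the centre of its underside, z up along its axis.
- small_puck: Loose grey solid round stone (no hole) lying flat: diameter 40 mm, 28 mm thick. 0.06 to 0.1 kg. Origin at the centre of its underside, z up along its axis.
- post_stand: Wooden stand fixed to the table: a round base of diameter 90 mm, 12 mm high, with an upright steel post of diameter 10 mm in its centre whose tapered top is 66 mm above the table. Origin at the centre of its underside on the table, z up along the post.
- large_rest: Larger wooden stone rest fixed to the table: a round dish of outer diameter 96 mm, 18 mm high, with a flat-bottomed recess of diameter 76 mm, 8 mm deep (its floor is 10 mm above the table). Origin at the centre of its underside on the table, z up.
- small_rest: Smaller wooden stone rest fixed to the table: a round dish of outer diameter 76 mm, 18 mm high, with a flat-bottomed recess of diameter 56 mm, 8 mm deep (its floor is 10 mm above the table). Origin at the centre of its underside on the table, z up.
- oblong_a: Loose grey oblong stone, 90 x 36 x 22 mm (along its x, y, z), to be left alone. Origin at the centre of its underside.
- oblong_b: Loose grey oblong stone, 80 x 25 x 20 mm (along its x, y, z), to be left alone. Origin at the centre of its underside. Among the things there also lie, unlisted, a white carton (60 x 45 x 40 mm), a black plastic dish (84 mm across, 32 mm high) and a red pocketknife (90 x 22 x 15 mm); the middles of all things on this part of the table are at least 105 mm apart.
Mind the look-alikes: they are no part of the job. Leave any orange or turquoise look-alike of the small_wheel alone.

How it is judged:
By the outcome, as a careful person would: the job done as asked, in the order asked, and still so for the second after the job is handed in, with the robot touching nothing.
It also fails if it takes over 102 s, if anything falls off the work surface, if the arm or the gripper's body presses on something with over 40 N, if the wrist force passes 120 N, or if a joint passes its speed limit or range.

## Working session

There is one attempt and no reset: what is moved stays moved. The work goes in short steps, Python scripts to look and compute and a tool call to move; the robot and the scene stay as the last step left them, time stands still between calls to the robot, and variables do not carry over. Pictures are saved under pics/ and viewed, and the job is handed in when it is done.

Besides the shell and the picture viewer there is one more tool, called after "Emit:" by a JSON object that holds its "fn" and its "kwargs", one argument or row to a line. carry_out: Moves the arm, as the interface text tells. Its arguments: {"type":"object","properties":{"steps":{"type":"array","items":{"type":"array","items":{"type":"number"}}}},"required":["steps"]}

```bash
ls; mkdir -p pics
python3 - <<'E'
from station import robot
import cv2
print(robot.read_state()); print(robot.tcp_to_tips)
for n in("scene","top"):
    c=robot.camera(n); cv2.imwrite(f"pics/{n}0.png",c["color"]); print(n,c["intrinsics"],c["extrinsics"],[k for k in c])
E
```

```text
pics
{'t': 0.0, 'joint_pos': array([-1.24800145e+00,  3.20297764e-01,  1.56568327e+00, -1.30777219e-07,
        1.25737677e+00, -2.00119240e-02]), 'qvel': array([-0.00137761,  0.00056512,  0.00074376, -0.00248528,  0.00130904,
       -0.00021077]), 'tau': array([-6.01507036e-04, -4.12456083e+01, -2.31970614e+01,  7.27649429e-02,
        4.57339932e-02, -1.36368026e-04]), 'tool_pos': array([ 0.19311489, -0.54108172,  0.22111525]), 'eef_rot': array([-3.13982786e+00, -3.51972396e-05,  3.42806814e-01]), 'contact_force': array([ 0.21281545,  0.06233952, -0.33556171]), 'torque': array([-0.02817795, -0.02152473,  0.031789  ]), 'gripper_width': 1.0013837891708381}
0.008
scene [[438.18444841   0.         330.64956587]
 [  0.         438.18444841 246.99399335]
 [  0.           0.           1.        ]] [[ 0.83305447  0.55289767 -0.01801135 -0.44800259]
 [-0.3941787   0.61612593  0.68191787  0.16976017]
 [ 0.38812806 -0.56097504  0.73120695 -1.0852408 ]
 [ 0.          0.          0.          1.        ]] ['color', 'intrinsics', 'extrinsics']
top [[459.97485696   0.         325.3278622 ]
 [  0.         459.97485696 240.83519513]
 [  0.           0.           1.        ]] [[-0.01840787 -0.99941978  0.02865744 -0.00505005]
 [ 0.98836275 -0.01386059  0.15148252 -0.5078176 ]
 [-0.15099742  0.03111242  0.98804443 -0.78866159]
 [ 0.          0.          0.          1.        ]] ['color', 'intrinsics', 'extrinsics']
```

View pics/top0.png

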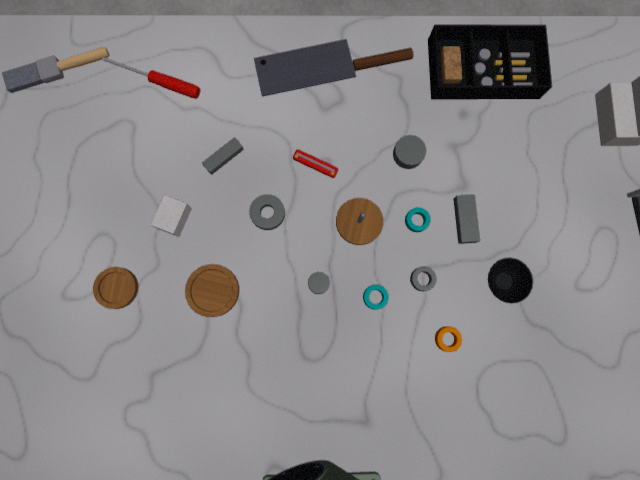

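View pics/scene0.png

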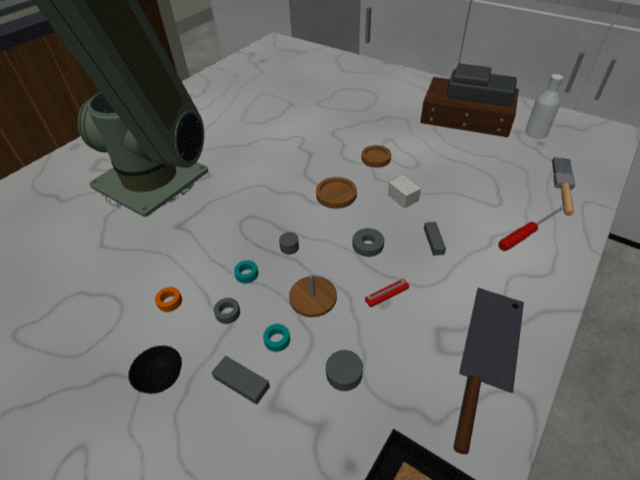

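The top view shows:
- **Wheels:** large wheel (267,212), small grey wheel (423,279).
- **Pucks:** large puck (410,151), small puck (318,283).
- **Fixtures:** post stand (360,220), large rest (212,290), small rest (115,288).
- **Look-alikes to leave alone:** turquoise rings (418,219) and (376,297), orange ring (449,339), oblongs (467,218) and (222,155), black dish (510,280).

By colour and hole, (423,279) is the small wheel. I'll measure it and check it in a crop.

```bash
cat > h.py <<'E'
import numpy as np,cv2
from station import robot
def ray(c,u,v,z):
    K,E=c["intrinsics"],c["extrinsics"];R,t=E[:3,:3],E[:3,3]
    p=np.linalg.inv(K)@[u,v,1]; d=R.T@[p[0],-p[1],-p[2]]; o=-R.T@t
    return o+d*(z-o[2])/d[2]
def proj(c,P):
    K,E=c["intrinsics"],c["extrinsics"];q=E[:3,:3]@P+E[:3,3];q=K@[q[0],-q[1],-q[2]];return q[:2]/q[2]
def blobs(c):
    im=c["color"]; hsv=cv2.cvtColor(im,cv2.COLOR_BGR2HSV)
    grey=((hsv[...,2]<125)&(hsv[...,2]>40)&(hsv[...,1]<70)).astype(np.uint8)
    wood=((hsv[...,0]<22)&(hsv[...,1]>90)&(hsv[...,2]>50)).astype(np.uint8)
    out=[]
    for n,m in(("grey",grey),("wood",wood)):
        m=cv2.morphologyEx(m,cv2.MORPH_OPEN,np.ones((3,3)))
        for k in cv2.findContours(m,cv2.RETR_EXTERNAL,cv2.CHAIN_APPROX_NONE)[0]:
            k=cv2.convexHull(k);a=cv2.contourArea(k)
            if 150<a<6000:
                M=cv2.moments(k);out.append((n,M["m10"]/M["m00"],M["m01"]/M["m00"],a,k[:,0]))
    return out
E
python3 - <<'E'
from h import *
names={"large_wheel":(267,212,10,66),"small_wheel":(423,279,10,46),"large_puck":(410,151,14,60),"small_puck":(318,283,14,40),"post_stand":(360,220,6,90),"large_rest":(212,290,9,96),"small_rest":(115,288,9,76)}
T=robot.camera("top");S=robot.camera("scene")
bt,bs=blobs(T),blobs(S)
for n,(u,v,h,D) in names.items():
    b=min(bt,key=lambda b:np.hypot(b[1]-u,b[2]-v)); P=ray(T,b[1],b[2],h/1000)
    top=np.array([ray(T,x,y,h/1000)[:2] for x,y in b[4]]); d=2*np.median(np.hypot(*(top-P[:2]).T))*1000
    q=proj(S,P); s=min(bs,key=lambda b:np.hypot(b[1]-q[0],b[2]-q[1])); Q=ray(S,s[1],s[2],h/1000)
    print(n,b[0],np.round(b[1:3],1),P.round(4),"diam",d.round(1),D,"| scene",s[0],np.round(s[1:3],1),Q.round(4))
im=T["color"][240:360,340:480]; cv2.imwrite("pics/crop_sw.png",cv2.resize(im,None,fx=5,fy=5)[:600])
for n,u,v in (("otherdish",510,280),("knife",316,163),("turq1",418,219),("turq2",376,297),("orange",449,339),("carton",171,216),("oba",467,218),("obb",222,155)): print(n,ray(T,u,v,.01).round(3))
E
```

```text
large_wheel grey [266.8 211.8] [0.5687 0.0945 0.01  ] diam 67.7 66 | scene grey [367.4 242. ] [0.5676 0.0934 0.01  ]
small_wheel grey [423.5 278.2] [ 0.4396 -0.1946  0.01  ] diam 46.2 46 | scene grey [226.1 310.6] [ 0.4382 -0.1945  0.01  ]
large_puck grey [410.2 150.4] [ 0.6849 -0.1804  0.014 ] diam 63.2 60 | scene grey [343.7 369.6] [ 0.6815 -0.1778  0.014 ]
small_puck grey [318.4 282.5] [ 0.4346 -0.      0.014 ] diam 40.3 40 | scene grey [287.7 241.8] [0.43   0.0016 0.014 ]
post_stand wood [359.  220.9] [ 0.5498 -0.0786  0.006 ] diam 88.6 90 | scene wood [312.5 296. ] [ 0.5499 -0.0797  0.006 ]
large_rest wood [211.5 290.3] [0.424  0.1949 0.009 ] diam 95.7 96 | scene wood [335.6 192.1] [0.4234 0.1934 0.009 ]
small_rest wood [115.  287.5] [0.432  0.3687 0.009 ] diam 76.7 76 | scene wood [375.7 155.8] [0.4316 0.3681 0.009 ]
otherdish [ 0.434 -0.356  0.01 ]
knife [0.663 0.001 0.01 ]
turq1 [ 0.551 -0.19   0.01 ]
turq2 [ 0.407 -0.105  0.01 ]
orange [ 0.329 -0.236  0.01 ]
carton [0.563 0.272 0.01 ]
oba [ 0.552 -0.283  0.01 ]
obb [0.68 0.18 0.01]
```

View pics/crop_sw.png

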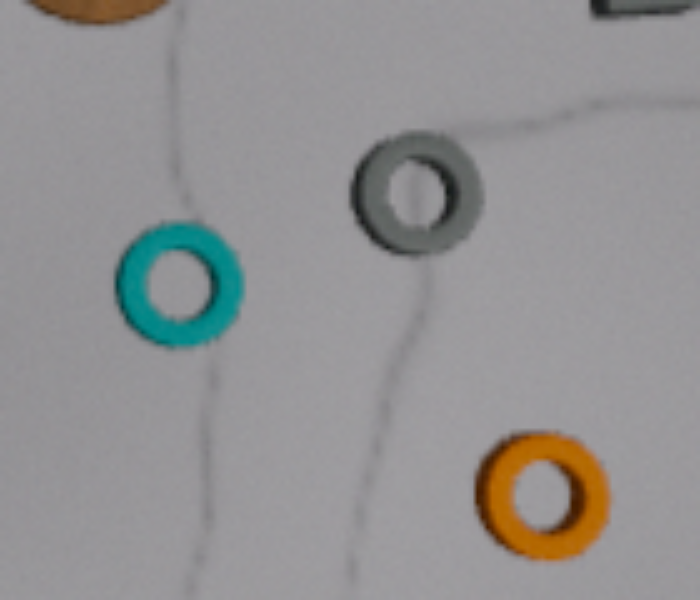

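The crop shows the grey ring at crop pixel (418,195), clearly distinct from the turquoise and orange ones, so (423,279) is the small wheel. The two views agree to a few mm and the measured diameters match. First I'll square the tool to the world axes.

Emit:
{"fn": "carry_out", "kwargs": {
  "steps": [
    [1, 0, 0, 0, 0, 0, 0.1143],
    [1, 0, 0, 0, 0, 0, 0.1143],
    [1, 0, 0, 0, 0, 0, 0.1143],
    [1, 0, 0, 0, 0, 0, 0]
  ]
}}

```text
t: 0.53
tool_pos: [0.1932, -0.5415, 0.2218]
eef_rot: [-3.141, 0.0, -0.002]
contact_force: [0.1, 0.7, 0.7]
gripper_width: 1.002
```

Emit:
{"fn": "carry_out", "kwargs": {
  "steps": [
    [1, 0.0188, -0.0318, 0, 0, 0, 0],
    [1, 0.0188, -0.0318, 0, 0, 0, 0],
    [1, 0.0188, -0.0318, 0, 0, 0, 0],
    [1, 0.0188, -0.0318, 0, 0, 0, 0],
    [1, 0.0188, -0.0318, 0, 0, 0, 0]
  ]
}}

```text
t: 0.95
tool_pos: [0.2877, -0.381, 0.2219]
eef_rot: [-3.141, -0.0, 0.002]
contact_force: [1.0, 0.1, -0.0]
gripper_width: 1.001
```

Emit:
{"fn": "carry_out", "kwargs": {
  "steps": [
    [1, 0.0188, -0.0318, 0, 0, 0, 0],
    [1, 0.0188, -0.0318, 0, 0, 0, 0],
    [1, 0.0188, -0.0318, 0, 0, 0, 0],
    [1, 0.0188, -0.0318, 0, 0, 0, 0],
    [1, 0.0188, -0.0318, 0, 0, 0, 0]
  ]
}}

```text
t: 1.37
tool_pos: [0.3818, -0.2219, 0.2221]
eef_rot: [3.141, -0.0, 0.003]
contact_force: [-0.1, -0.8, -0.4]
gripper_width: 1.0
```

Emit:
{"fn": "carry_out", "kwargs": {
  "steps": [
    [1, 0.0188, -0.0318, 0, 0, 0, 0],
    [1, 0.0188, -0.0318, 0, 0, 0, 0],
    [1, 0.0188, -0.0318, 0, 0, 0, 0],
    [1, 0.0188, -0.0318, 0, 0, 0, 0],
    [1, 0.0188, -0.0318, 0, 0, 0, 0]
  ]
}}

```text
t: 1.78
tool_pos: [0.4758, -0.0628, 0.222]
eef_rot: [3.141, -0.0, 0.003]
contact_force: [-0.2, -0.5, -0.4]
gripper_width: 1.001
```

Emit:
{"fn": "carry_out", "kwargs": {
  "steps": [
    [1, 0.0188, -0.0318, 0, 0, 0, 0],
    [1, 0.0188, -0.0318, 0, 0, 0, 0],
    [1, 0.0188, -0.0318, 0, 0, 0, 0],
    [1, 0.0188, -0.0318, 0, 0, 0, 0],
    [1, 0.0188, -0.0318, 0, 0, 0, 0]
  ]
}}

```text
t: 2.2
tool_pos: [0.5699, 0.0962, 0.2218]
eef_rot: [3.141, 0.0, 0.004]
contact_force: [1.1, -0.4, -0.2]
gripper_width: 0.999
```

Emit:
{"fn": "carry_out", "kwargs": {
  "steps": [
    [1, 0, 0, 0, 0, 0, 0],
    [1, 0, 0, 0, 0, 0, 0]
  ]
}}

```text
t: 2.37
tool_pos: [0.5696, 0.0959, 0.2211]
eef_rot: [3.141, 0.001, 0.005]
contact_force: [-0.5, 0.0, 0.6]
gripper_width: 1.003
```

Emit:
{"fn": "carry_out", "kwargs": {
  "steps": [
    [1, -0.001, 0.002, 0.038, 0, 0, 0],
    [1, 0, 0, 0.038, 0, 0, 0],
    [1, 0, 0, 0.038, 0, 0, 0],
    [1, 0, 0, 0.035, 0, 0, 0],
    [1, 0, 0, 0.025, 0, 0, 0]
  ]
}}

```text
t: 2.78
tool_pos: [0.5658, 0.0907, 0.0452]
eef_rot: [3.141, 0.004, 0.001]
contact_force: [-0.1, -0.2, -0.0]
gripper_width: 1.001
```

Emit:
{"fn": "carry_out", "kwargs": {
  "steps": [
    [1, 0, 0, 0.015, 0, 0, 0],
    [1, 0, 0, 0.01, 0, 0, 0],
    [1, 0, 0, 0.008, 0, 0, 0],
    [1, 0, 0, 0, 0, 0, 0]
  ]
}}

```text
t: 3.12
tool_pos: [0.5675, 0.0916, 0.0141]
eef_rot: [3.141, 0.002, -0.0]
contact_force: [0.1, 0.5, 0.4]
gripper_width: 1.001
```

Run:
```python
from h import *
cv2.imwrite("pics/g1.png",cv2.resize(robot.camera("scene")["color"][150:330,260:500],None,fx=3,fy=3))
```

```text
(no output)
```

View pics/g1.png

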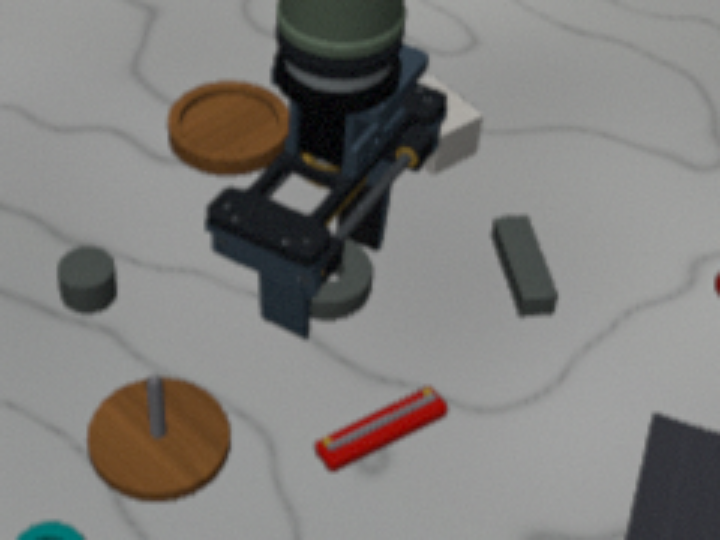

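The jaws straddle the large wheel (crop px 340,280), so I'll close on it.

Emit:
{"fn": "carry_out", "kwargs": {
  "steps": [
    [0.5, 0, 0, 0, 0, 0, 0],
    [0.5, 0, 0, 0, 0, 0, 0],
    [0.5, 0, 0, 0, 0, 0, 0],
    [0.5, 0, 0, 0, 0, 0, 0],
    [0.5, 0, 0, 0, 0, 0, 0]
  ]
}}

```text
t: 3.58
tool_pos: [0.5688, 0.0926, 0.0157]
eef_rot: [-3.141, -0.001, 0.0]
contact_force: [-0.5, -0.0, 2.3]
gripper_width: 0.708
```

Emit:
{"fn": "carry_out", "kwargs": {
  "steps": [
    [0.5, 0, 0, 0, 0, 0, 0],
    [0.5, 0, 0, 0, 0, 0, 0]
  ]
}}

```text
t: 3.75
tool_pos: [0.5688, 0.0926, 0.0157]
eef_rot: [-3.141, -0.001, -0.0]
contact_force: [-0.7, 0.2, 5.1]
gripper_width: 0.706
```

Emit:
{"fn": "carry_out", "kwargs": {
  "steps": [
    [0.5, 0, 0, -0.012, 0, 0, 0],
    [0.5, 0, 0, -0.03, 0, 0, 0],
    [0.5, 0, 0, -0.035, 0, 0, 0],
    [0.5, 0, 0, -0.03, 0, 0, 0],
    [0.5, 0, 0, 0, 0, 0, 0]
  ]
}}

```text
t: 4.17
tool_pos: [0.5721, 0.0929, 0.1278]
eef_rot: [-3.14, -0.012, 0.0]
contact_force: [1.6, -0.1, -2.1]
gripper_width: 0.703
```

Emit:
{"fn": "carry_out", "kwargs": {
  "steps": [
    [0.5, -0.003, 0.02, 0, 0, 0, 0],
    [0.5, -0.003, 0.035, 0, 0, 0, 0],
    [0.5, -0.004, 0.035, 0, 0, 0, 0],
    [0.5, -0.004, 0.035, 0, 0, 0, 0],
    [0.5, -0.003, 0.03, 0, 0, 0, 0]
  ]
}}

```text
t: 4.58
tool_pos: [0.55, -0.0644, 0.1208]
eef_rot: [3.141, 0.002, 0.0]
contact_force: [0.1, 0.1, -1.0]
gripper_width: 0.7
```

Emit:
{"fn": "carry_out", "kwargs": {
  "steps": [
    [0.5, -0.002, 0.016, 0, 0, 0, 0],
    [0.5, 0, 0, 0, 0, 0, 0],
    [0.5, 0, 0, 0, 0, 0, 0]
  ]
}}

```text
t: 4.83
tool_pos: [0.5486, -0.0792, 0.1209]
eef_rot: [-3.141, 0.002, -0.002]
contact_force: [-0.5, 0.7, -1.3]
gripper_width: 0.702
```

Run:
```python
from h import *
print(robot.read_state()["tool_pos"])
cv2.imwrite("pics/g2.png",cv2.resize(robot.camera("scene")["color"][180:360,220:460],None,fx=3,fy=3))
cv2.imwrite("pics/g2t.png",cv2.resize(robot.camera("top")["color"][130:310,260:500],None,fx=3,fy=3))
```

```text
[ 0.54858952 -0.07917225  0.12094108]
```

View pics/g2.png

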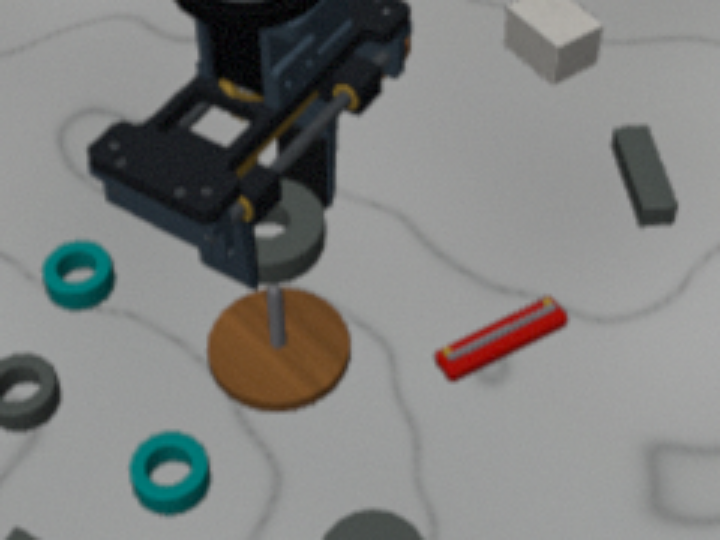

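View pics/g2t.png

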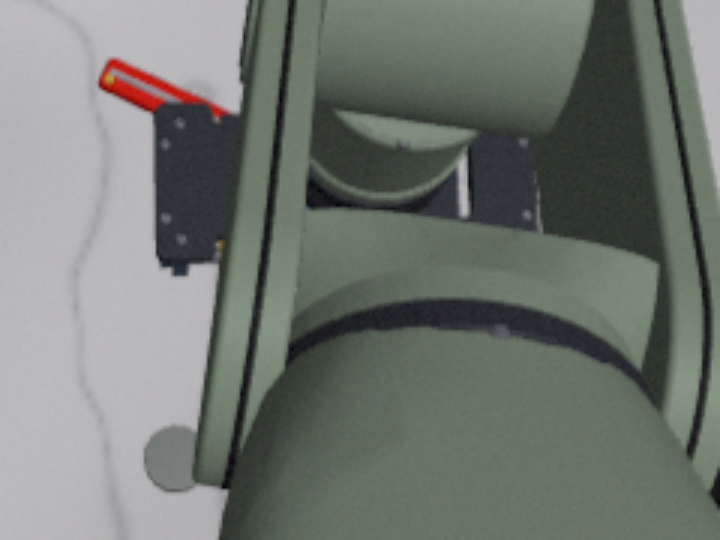

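Emit:
{"fn": "carry_out", "kwargs": {
  "steps": [
    [0.5, 0.002, 0, 0.015, 0, 0, 0],
    [0.5, 0, 0, 0.02, 0, 0, 0],
    [0.5, 0, 0, 0.015, 0, 0, 0],
    [0.5, 0, 0, 0, 0, 0, 0]
  ]
}}

```text
t: 5.27
tool_pos: [0.549, -0.0768, 0.0688]
eef_rot: [-3.14, 0.007, 0.002]
contact_force: [-0.4, -0.4, -1.4]
gripper_width: 0.703
```

Emit:
{"fn": "carry_out", "kwargs": {
  "steps": [
    [0.5, 0, 0, 0.015, 0, 0, 0],
    [0.5, 0, 0, 0.012, 0, 0, 0],
    [0.5, 0, 0, 0.008, 0, 0, 0],
    [0.5, 0, 0, 0.004, 0, 0, 0],
    [0.5, 0, 0, 0, 0, 0, 0]
  ]
}}

```text
t: 5.68
tool_pos: [0.5511, -0.0781, 0.0326]
eef_rot: [-3.141, 0.001, 0.001]
contact_force: [-0.5, -0.0, -1.9]
gripper_width: 0.702
```

Emit:
{"fn": "carry_out", "kwargs": {
  "steps": [
    [0.5, 0, 0, 0, 0, 0, 0]
  ]
}}

```text
t: 5.77
tool_pos: [0.5518, -0.0784, 0.0334]
eef_rot: [3.141, -0.001, 0.0]
contact_force: [1.4, -0.5, -1.1]
gripper_width: 0.705
```

Emit:
{"fn": "carry_out", "kwargs": {
  "steps": [
    [0.5, 0, 0, 0.003, 0, 0, 0],
    [0.5, 0, 0, 0.0015, 0, 0, 0],
    [0.5, 0, 0, 0, 0, 0, 0],
    [0.5, 0, 0, 0, 0, 0, 0]
  ]
}}

```text
t: 6.1
tool_pos: [0.5514, -0.0787, 0.0286]
eef_rot: [3.141, -0.0, -0.0]
contact_force: [-0.0, -0.4, -1.8]
gripper_width: 0.703
```

Emit:
{"fn": "carry_out", "kwargs": {
  "steps": [
    [0.5, 0, 0, 0.001, 0, 0, 0],
    [0.5, 0, 0, 0, 0, 0, 0],
    [0.5, 0, 0, 0, 0, 0, 0]
  ]
}}

```text
t: 6.35
tool_pos: [0.5516, -0.0787, 0.0277]
eef_rot: [3.141, -0.001, -0.0]
contact_force: [0.3, 0.1, 1.3]
gripper_width: 0.708
```

The force flipped from −1.8 to +1.3 N at the expected height, so the wheel is seated. Releasing.

Emit:
{"fn": "carry_out", "kwargs": {
  "steps": [
    [0.78, 0, 0, 0, 0, 0, 0],
    [0.9, 0, 0, 0, 0, 0, 0],
    [1, 0, 0, 0, 0, 0, 0],
    [1, 0, 0, -0.02, 0, 0, 0],
    [1, 0, 0, -0.03, 0, 0, 0]
  ]
}}

```text
t: 6.77
tool_pos: [0.5489, -0.0782, 0.0753]
eef_rot: [-3.14, 0.007, -0.0]
contact_force: [1.2, -0.1, 0.5]
gripper_width: 0.993
```

Emit:
{"fn": "carry_out", "kwargs": {
  "steps": [
    [1, 0, 0, -0.035, 0, 0, 0],
    [1, 0, 0, -0.02, 0, 0, 0],
    [1, 0, 0, 0, 0, 0, 0]
  ]
}}

```text
t: 7.02
tool_pos: [0.5545, -0.0791, 0.1375]
eef_rot: [3.14, -0.01, -0.0]
contact_force: [1.4, -0.3, 0.1]
gripper_width: 0.999
```

Emit:
{"fn": "carry_out", "kwargs": {
  "steps": [
    [1, -0.0225, 0.0232, 0, 0, 0, 0],
    [1, -0.0225, 0.0232, 0, 0, 0, 0],
    [1, -0.0225, 0.0232, 0, 0, 0, 0],
    [1, -0.0225, 0.0232, 0, 0, 0, 0],
    [1, -0.0225, 0.0232, 0, 0, 0, 0]
  ]
}}

```text
t: 7.43
tool_pos: [0.4371, -0.1951, 0.1316]
eef_rot: [-3.141, 0.001, 0.001]
contact_force: [0.6, -0.8, -0.2]
gripper_width: 0.999
```

Emit:
{"fn": "carry_out", "kwargs": {
  "steps": [
    [0.85, 0, 0, 0, 0, 0, 0],
    [0.85, 0, 0, 0, 0, 0, 0]
  ]
}}

```text
t: 7.6
tool_pos: [0.4376, -0.1952, 0.1318]
eef_rot: [-3.141, 0.001, -0.003]
contact_force: [0.6, -1.2, 1.1]
gripper_width: 0.886
```

Run:
```python
from h import *
print(robot.read_state()["tool_pos"])
cv2.imwrite("pics/g3.png",cv2.resize(robot.camera("scene")["color"][180:360,140:380],None,fx=3,fy=3))
```

```text
[ 0.43755005 -0.19517089  0.13183158]
```

View pics/g3.png

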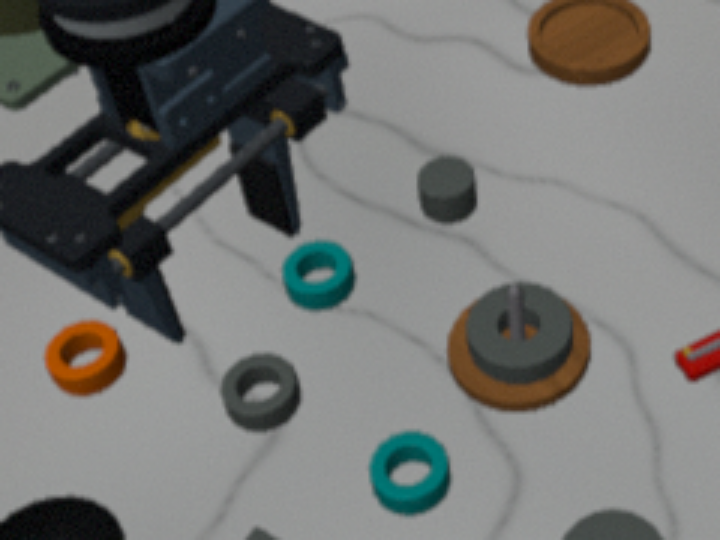

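The large wheel lies flat on the stand, threaded over the post (crop px 518,330). The gripper is now above the small wheel, so I'll descend.

Emit:
{"fn": "carry_out", "kwargs": {
  "steps": [
    [0.85, 0.001, 0, 0.03, 0, 0, 0],
    [0.85, 0, 0, 0.035, 0, 0, 0],
    [0.85, 0, 0, 0.025, 0, 0, 0],
    [0.85, 0, 0, 0.015, 0, 0, 0],
    [0.85, 0, 0, 0.008, 0, 0, 0]
  ]
}}

```text
t: 8.07
tool_pos: [0.4393, -0.193, 0.0169]
eef_rot: [-3.14, 0.004, 0.002]
contact_force: [-0.0, 0.3, 0.5]
gripper_width: 0.849
```

Emit:
{"fn": "carry_out", "kwargs": {
  "steps": [
    [0.85, 0, 0, 0.004, 0, 0, 0],
    [0.85, 0, 0, 0, 0, 0, 0],
    [0.85, 0, 0, 0, 0, 0, 0]
  ]
}}

```text
t: 8.32
tool_pos: [0.4408, -0.1946, 0.016]
eef_rot: [3.141, -0.001, 0.001]
contact_force: [0.1, -0.1, -0.2]
gripper_width: 0.85
```

Emit:
{"fn": "carry_out", "kwargs": {
  "steps": [
    [0.3, 0, 0, 0, 0, 0, 0],
    [0.3, 0, 0, 0, 0, 0, 0],
    [0.3, 0, 0, 0, 0, 0, 0],
    [0.3, 0, 0, 0, 0, 0, 0],
    [0.3, 0, 0, 0, 0, 0, 0]
  ]
}}

```text
t: 8.73
tool_pos: [0.44, -0.1947, 0.0158]
eef_rot: [3.141, -0.001, -0.0]
contact_force: [-0.9, -0.1, -0.6]
gripper_width: 0.52
```

Emit:
{"fn": "carry_out", "kwargs": {
  "steps": [
    [0.3, 0, 0, 0, 0, 0, 0],
    [0.3, 0, 0, 0, 0, 0, 0],
    [0.3, 0, 0, 0, 0, 0, 0]
  ]
}}

```text
t: 8.98
tool_pos: [0.4399, -0.1947, 0.0158]
eef_rot: [3.141, -0.0, -0.0]
contact_force: [-0.3, 1.0, 4.3]
gripper_width: 0.489
```

Emit:
{"fn": "carry_out", "kwargs": {
  "steps": [
    [0.3, 0, 0, -0.012, 0, 0, 0],
    [0.3, 0, 0, -0.03, 0, 0, 0],
    [0.3, 0, 0, -0.035, 0, 0, 0],
    [0.3, 0, 0, -0.03, 0, 0, 0],
    [0.3, 0, 0, 0, 0, 0, 0]
  ]
}}

```text
t: 9.4
tool_pos: [0.4433, -0.1962, 0.1277]
eef_rot: [3.137, -0.011, -0.0]
contact_force: [1.2, -0.5, -0.4]
gripper_width: 0.49
```

Emit:
{"fn": "carry_out", "kwargs": {
  "steps": [
    [0.3, 0.016, -0.016, 0, 0, 0, 0],
    [0.3, 0.024, -0.025, 0, 0, 0, 0],
    [0.3, 0.026, -0.027, 0, 0, 0, 0],
    [0.3, 0.024, -0.026, 0, 0, 0, 0],
    [0.3, 0.016, -0.017, 0, 0, 0, 0]
  ]
}}

```text
t: 9.82
tool_pos: [0.5474, -0.0814, 0.1216]
eef_rot: [-3.141, -0.0, 0.001]
contact_force: [-0.2, 0.7, -0.1]
gripper_width: 0.488
```

Emit:
{"fn": "carry_out", "kwargs": {
  "steps": [
    [0.3, 0.005, -0.005, 0, 0, 0, 0],
    [0.3, 0, 0, 0, 0, 0, 0],
    [0.3, 0, 0, 0, 0, 0, 0]
  ]
}}

```text
t: 10.07
tool_pos: [0.5498, -0.0789, 0.1215]
eef_rot: [3.141, 0.002, 0.0]
contact_force: [-0.7, 0.4, -1.0]
gripper_width: 0.49
```

Run:
```python
from h import *
print(robot.read_state()["tool_pos"])
cv2.imwrite("pics/g4.png",cv2.resize(robot.camera("scene")["color"][180:360,220:460],None,fx=3,fy=3))
```

```text
[ 0.54975626 -0.0788906   0.12153643]
```

View pics/g4.png

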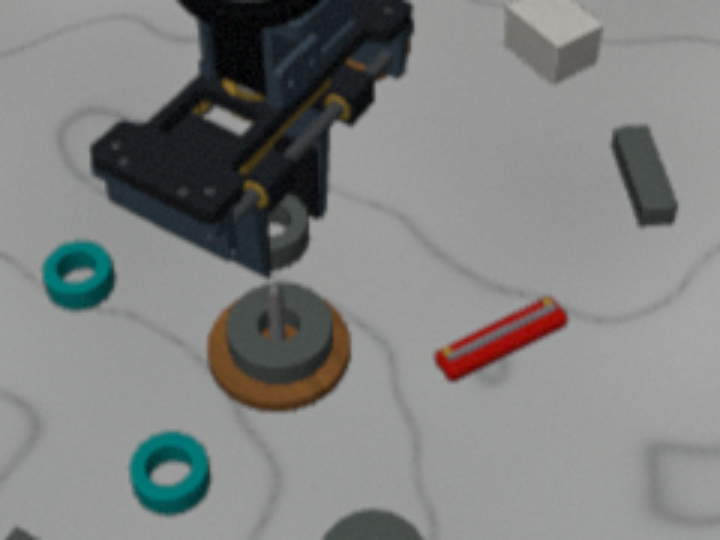

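The small wheel is level above the post (crop px 278,232). Lowering it.

Emit:
{"fn": "carry_out", "kwargs": {
  "steps": [
    [0.3, 0.001, 0, 0.012, 0, 0, 0],
    [0.3, 0, 0, 0.018, 0, 0, 0],
    [0.3, 0, 0, 0.016, 0, 0, 0],
    [0.3, 0, 0, 0.012, 0, 0, 0],
    [0.3, 0, 0, 0.006, 0, 0, 0]
  ]
}}

```text
t: 10.53
tool_pos: [0.5495, -0.0798, 0.0569]
eef_rot: [-3.141, 0.004, -0.002]
contact_force: [-0.9, -0.0, -0.5]
gripper_width: 0.489
```

Emit:
{"fn": "carry_out", "kwargs": {
  "steps": [
    [0.3, 0, 0, 0.003, 0, 0, 0],
    [0.3, 0, 0, 0, 0, 0, 0],
    [0.3, 0, 0, 0, 0, 0, 0],
    [0.3, 0, 0, 0, 0, 0, 0]
  ]
}}

```text
t: 10.87
tool_pos: [0.5523, -0.079, 0.0563]
eef_rot: [3.141, -0.002, -0.0]
contact_force: [0.4, -0.8, -0.0]
gripper_width: 0.485
```

Emit:
{"fn": "carry_out", "kwargs": {
  "steps": [
    [0.3, 0, 0, 0.004, 0, 0, 0],
    [0.3, 0, 0, 0.003, 0, 0, 0],
    [0.3, 0, 0, 0, 0, 0, 0],
    [0.3, 0, 0, 0, 0, 0, 0]
  ]
}}

```text
t: 11.2
tool_pos: [0.5517, -0.0785, 0.0483]
eef_rot: [3.142, 0.0, 0.0]
contact_force: [0.5, 0.0, -0.4]
gripper_width: 0.489
```

Emit:
{"fn": "carry_out", "kwargs": {
  "steps": [
    [0.3, 0, 0, 0.001, 0, 0, 0],
    [0.3, 0, 0, 0, 0, 0, 0],
    [0.3, 0, 0, 0, 0, 0, 0]
  ]
}}

```text
t: 11.45
tool_pos: [0.552, -0.0786, 0.0478]
eef_rot: [3.141, -0.0, -0.0]
contact_force: [-0.0, 0.2, 3.0]
gripper_width: 0.489
```

Contact came at the expected height (+3 N). Releasing.

Emit:
{"fn": "carry_out", "kwargs": {
  "steps": [
    [0.56, 0, 0, 0, 0, 0, 0],
    [0.7, 0, 0, 0, 0, 0, 0],
    [0.85, 0, 0, 0, 0, 0, 0],
    [0.85, 0, 0, -0.02, 0, 0, 0],
    [1, 0, 0, -0.03, 0, 0, 0]
  ]
}}

```text
t: 11.87
tool_pos: [0.5494, -0.0782, 0.0951]
eef_rot: [-3.14, 0.007, -0.0]
contact_force: [-0.3, -0.7, 0.2]
gripper_width: 0.821
```

Emit:
{"fn": "carry_out", "kwargs": {
  "steps": [
    [1, 0, 0, -0.025, 0, 0, 0],
    [1, 0.013, 0.01, 0, 0, 0, 0],
    [1, 0.03, 0.022, 0, 0, 0, 0],
    [1, 0.031, 0.024, 0, 0, 0, 0],
    [1, 0.031, 0.024, 0, 0, 0, 0]
  ]
}}

```text
t: 12.28
tool_pos: [0.6578, -0.1593, 0.1229]
eef_rot: [3.141, -0.001, 0.001]
contact_force: [0.6, 0.5, 0.3]
gripper_width: 1.001
```

Emit:
{"fn": "carry_out", "kwargs": {
  "steps": [
    [1, 0.026, 0.02, 0, 0, 0, 0],
    [1, 0, 0, 0, 0, 0, 0],
    [1, 0, 0, 0, 0, 0, 0]
  ]
}}

```text
t: 12.53
tool_pos: [0.6832, -0.1795, 0.1211]
eef_rot: [-3.141, 0.001, -0.001]
contact_force: [-1.1, -0.5, -0.7]
gripper_width: 1.001
```

Run:
```python
from h import *
print(robot.read_state()["tool_pos"])
cv2.imwrite("pics/g5.png",cv2.resize(robot.camera("scene")["color"][230:430,220:460],None,fx=3,fy=3))
```

```text
[ 0.68321357 -0.17953648  0.12109181]
```

View pics/g5.png

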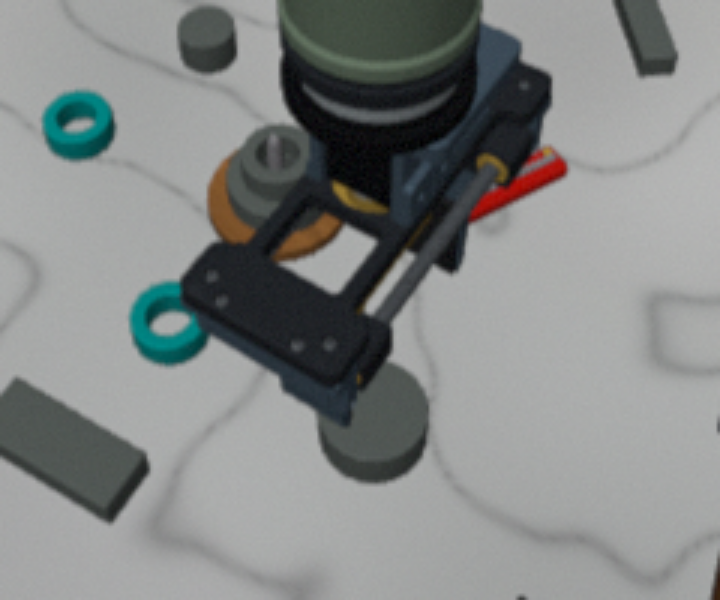

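Both wheels are stacked on the post (crop px 275,165), and the gripper is above the large puck.

Emit:
{"fn": "carry_out", "kwargs": {
  "steps": [
    [1, 0, 0, 0.025, 0, 0, 0],
    [1, 0, 0, 0.032, 0, 0, 0],
    [1, 0, 0, 0.022, 0, 0, 0],
    [1, 0, 0, 0.015, 0, 0, 0],
    [1, 0, 0, 0.008, 0, 0, 0]
  ]
}}

```text
t: 13.0
tool_pos: [0.68, -0.177, 0.0181]
eef_rot: [-3.14, 0.005, 0.001]
contact_force: [-1.3, 0.5, -0.0]
gripper_width: 0.997
```

Emit:
{"fn": "carry_out", "kwargs": {
  "steps": [
    [1, 0, 0, 0, 0, 0, 0],
    [1, 0, 0, 0, 0, 0, 0],
    [1, 0, 0, 0, 0, 0, 0]
  ]
}}

```text
t: 13.25
tool_pos: [0.6836, -0.1785, 0.0222]
eef_rot: [3.141, -0.003, 0.0]
contact_force: [0.4, -0.5, 1.0]
gripper_width: 1.004
```

Emit:
{"fn": "carry_out", "kwargs": {
  "steps": [
    [0.4, 0, 0, 0, 0, 0, 0],
    [0.4, 0, 0, 0, 0, 0, 0],
    [0.4, 0, 0, 0, 0, 0, 0],
    [0.4, 0, 0, 0, 0, 0, 0],
    [0.4, 0, 0, 0, 0, 0, 0]
  ]
}}

```text
t: 13.67
tool_pos: [0.6829, -0.1787, 0.0207]
eef_rot: [3.141, -0.0, -0.0]
contact_force: [-0.1, 0.4, 0.4]
gripper_width: 0.663
```

Emit:
{"fn": "carry_out", "kwargs": {
  "steps": [
    [0.4, 0, 0, 0, 0, 0, 0],
    [0.4, 0, 0, 0, 0, 0, 0],
    [0.4, 0, 0, 0, 0, 0, 0]
  ]
}}

```text
t: 13.92
tool_pos: [0.6829, -0.1787, 0.0207]
eef_rot: [3.141, -0.0, -0.0]
contact_force: [-0.3, -0.1, 1.4]
gripper_width: 0.65
```

Emit:
{"fn": "carry_out", "kwargs": {
  "steps": [
    [0.4, 0, 0, -0.01, 0, 0, 0],
    [0.4, 0, 0, -0.025, 0, 0, 0],
    [0.4, 0, 0, -0.035, 0, 0, 0],
    [0.4, 0, 0, -0.03, 0, 0, 0],
    [0.4, 0, 0, 0, 0, 0, 0]
  ]
}}

```text
t: 14.33
tool_pos: [0.6867, -0.1797, 0.1284]
eef_rot: [3.138, -0.013, -0.0]
contact_force: [1.0, 0.3, 0.6]
gripper_width: 0.65
```

Emit:
{"fn": "carry_out", "kwargs": {
  "steps": [
    [0.4, -0.009, -0.0127, 0, 0, 0, 0],
    [0.4, -0.016, -0.023, 0, 0, 0, 0],
    [0.4, -0.02, -0.029, 0, 0, 0, 0],
    [0.4, -0.02, -0.029, 0, 0, 0, 0],
    [0.4, -0.02, -0.029, 0, 0, 0, 0]
  ]
}}

```text
t: 14.75
tool_pos: [0.5962, -0.0549, 0.1198]
eef_rot: [-3.141, 0.001, -0.001]
contact_force: [0.0, 1.6, -1.3]
gripper_width: 0.653
```

Emit:
{"fn": "carry_out", "kwargs": {
  "steps": [
    [0.4, -0.02, -0.029, 0, 0, 0, 0],
    [0.4, -0.02, -0.029, 0, 0, 0, 0],
    [0.4, -0.02, -0.029, 0, 0, 0, 0],
    [0.4, -0.02, -0.029, 0, 0, 0, 0],
    [0.4, -0.02, -0.029, 0, 0, 0, 0]
  ]
}}

```text
t: 15.17
tool_pos: [0.4962, 0.0902, 0.1202]
eef_rot: [3.141, 0.001, -0.0]
contact_force: [-0.1, 0.7, -0.9]
gripper_width: 0.649
```

Emit:
{"fn": "carry_out", "kwargs": {
  "steps": [
    [0.4, -0.02, -0.029, 0, 0, 0, 0],
    [0.4, -0.02, -0.029, 0, 0, 0, 0],
    [0.4, -0.018, -0.025, 0, 0, 0, 0],
    [0.4, -0.012, -0.016, 0, 0, 0, 0],
    [0.4, -0.004, -0.006, 0, 0, 0, 0]
  ]
}}

```text
t: 15.58
tool_pos: [0.4214, 0.1957, 0.1202]
eef_rot: [3.142, 0.002, 0.003]
contact_force: [0.2, -0.4, -2.0]
gripper_width: 0.651
```

Emit:
{"fn": "carry_out", "kwargs": {
  "steps": [
    [0.4, 0, 0, 0, 0, 0, 0],
    [0.4, 0, 0, 0, 0, 0, 0],
    [0.4, 0, 0, 0, 0, 0, 0]
  ]
}}

```text
t: 15.83
tool_pos: [0.4246, 0.1934, 0.1204]
eef_rot: [3.141, -0.0, -0.001]
contact_force: [-0.6, 0.5, -1.2]
gripper_width: 0.652
```

Run:
```python
from h import *
print(robot.read_state()["tool_pos"])
cv2.imwrite("pics/g6.png",cv2.resize(robot.camera("scene")["color"][100:300,220:460],None,fx=3,fy=3))
```

```text
[0.42458164 0.19341313 0.12040023]
```

View pics/g6.png

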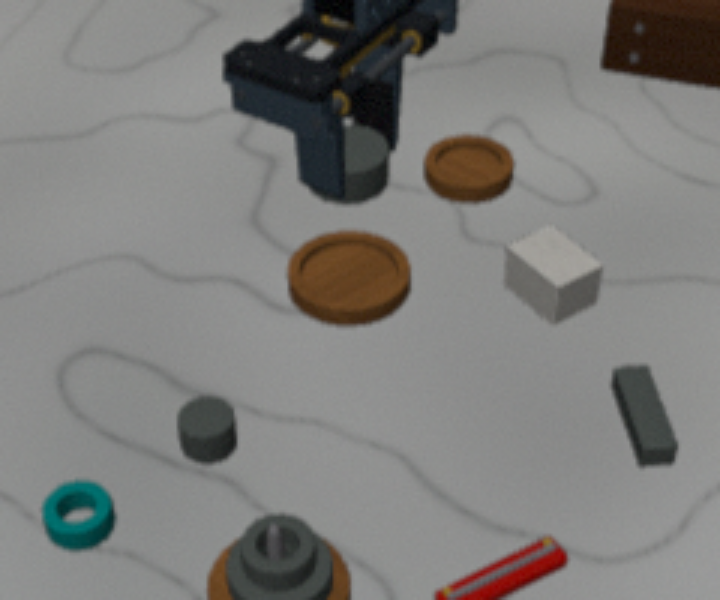

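The puck is held level above the large rest (crop px 350,165). Lowering it.

Emit:
{"fn": "carry_out", "kwargs": {
  "steps": [
    [0.4, 0, 0, 0.015, 0, 0, 0],
    [0.4, 0, 0, 0.025, 0, 0, 0],
    [0.4, 0, 0, 0.02, 0, 0, 0],
    [0.4, 0, 0, 0.012, 0, 0, 0],
    [0.4, 0, 0, 0.006, 0, 0, 0]
  ]
}}

```text
t: 16.3
tool_pos: [0.4235, 0.1928, 0.0407]
eef_rot: [3.14, 0.003, -0.002]
contact_force: [0.7, -0.3, -1.0]
gripper_width: 0.651
```

Emit:
{"fn": "carry_out", "kwargs": {
  "steps": [
    [0.4, 0, 0, 0.002, 0, 0, 0],
    [0.4, 0, 0, 0, 0, 0, 0],
    [0.4, 0, 0, 0, 0, 0, 0],
    [0.4, 0, 0, 0, 0, 0, 0]
  ]
}}

```text
t: 16.63
tool_pos: [0.4247, 0.1943, 0.0412]
eef_rot: [-3.141, -0.002, -0.0]
contact_force: [1.4, -0.1, -2.8]
gripper_width: 0.649
```

Position is good; 10 mm left to go.

Emit:
{"fn": "carry_out", "kwargs": {
  "steps": [
    [0.4, 0, 0, 0.005, 0, 0, 0],
    [0.4, 0, 0, 0.003, 0, 0, 0],
    [0.4, 0, 0, 0.001, 0, 0, 0],
    [0.4, 0, 0, 0, 0, 0, 0],
    [0.4, 0, 0, 0, 0, 0, 0]
  ]
}}

```text
t: 17.05
tool_pos: [0.4238, 0.1941, 0.0313]
eef_rot: [3.141, 0.0, -0.0]
contact_force: [0.1, -0.3, -1.3]
gripper_width: 0.655
```

Emit:
{"fn": "carry_out", "kwargs": {
  "steps": [
    [0.4, 0, 0, 0.001, 0, 0, 0],
    [0.4, 0, 0, 0, 0, 0, 0],
    [0.4, 0, 0, 0, 0, 0, 0]
  ]
}}

```text
t: 17.3
tool_pos: [0.4241, 0.1942, 0.0306]
eef_rot: [-3.141, -0.001, -0.0]
contact_force: [0.4, -0.2, 1.2]
gripper_width: 0.647
```

Emit:
{"fn": "carry_out", "kwargs": {
  "steps": [
    [0.72, 0, 0, 0, 0, 0, 0],
    [0.82, 0, 0, 0, 0, 0, 0],
    [0.95, 0, 0, 0, 0, 0, 0],
    [0.95, 0, 0, -0.02, 0, 0, 0],
    [0.95, 0, 0, -0.03, 0, 0, 0]
  ]
}}

```text
t: 17.72
tool_pos: [0.4218, 0.1932, 0.0788]
eef_rot: [3.139, 0.006, -0.0]
contact_force: [1.1, -0.2, 0.1]
gripper_width: 0.946
```

Emit:
{"fn": "carry_out", "kwargs": {
  "steps": [
    [0.9, 0, 0, -0.025, 0, 0, 0],
    [0.85, 0, 0.02, -0.01, 0, 0, 0],
    [0.8, 0.003, 0.038, 0, 0, 0, 0],
    [0.8, 0.003, 0.038, 0, 0, 0, 0],
    [0.8, 0.003, 0.038, 0, 0, 0, 0]
  ]
}}

```text
t: 18.13
tool_pos: [0.4329, 0.059, 0.1159]
eef_rot: [3.142, -0.001, 0.002]
contact_force: [1.0, 0.2, -0.5]
gripper_width: 0.801
```

Emit:
{"fn": "carry_out", "kwargs": {
  "steps": [
    [0.8, 0, 0.035, 0, 0, 0, 0],
    [0.8, 0, 0.024, 0, 0, 0, 0],
    [0.8, 0, 0, 0, 0, 0, 0],
    [0.8, 0, 0, 0, 0, 0, 0]
  ]
}}

```text
t: 18.47
tool_pos: [0.4328, 0.0003, 0.1155]
eef_rot: [-3.141, -0.0, -0.003]
contact_force: [0.5, 0.2, -0.0]
gripper_width: 0.801
```

Run:
```python
from h import *
print(robot.read_state()["tool_pos"])
S=robot.camera("scene")
for b in blobs(S):
    if np.hypot(b[1]-288,b[2]-242)<25: print(b[:4],ray(S,b[1],b[2],.014))
cv2.imwrite("pics/g7.png",cv2.resize(S["color"][100:300,200:440],None,fx=3,fy=3))
```

```text
[4.32813899e-01 2.99952530e-04 1.15481234e-01]
('grey', 288.17296037296035, 242.3351981351981, 357.5) [0.4318297  0.00091542 0.014     ]
```

View pics/g7.png

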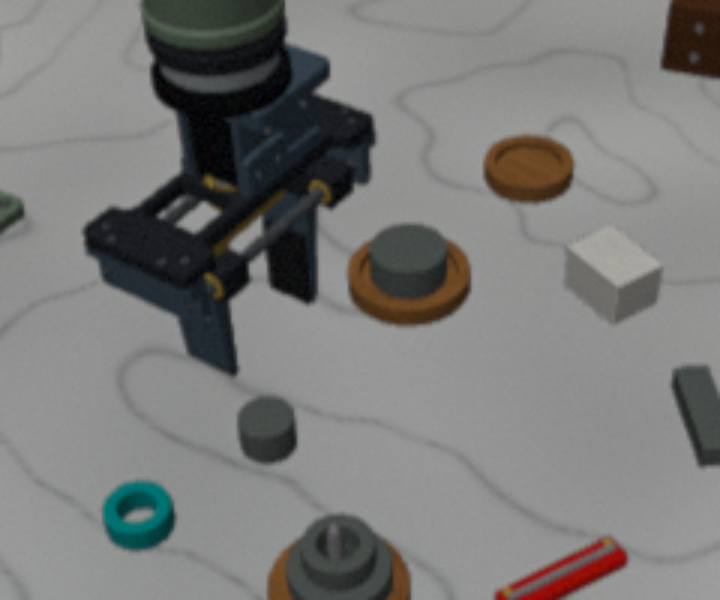

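The large puck lies flat in the large rest (crop px 409,265). Next is the small puck, directly below the gripper.

Emit:
{"fn": "carry_out", "kwargs": {
  "steps": [
    [0.8, 0, 0, 0.025, 0, 0, 0],
    [0.8, 0, 0, 0.03, 0, 0, 0],
    [0.8, 0, 0, 0.02, 0, 0, 0],
    [0.8, 0, 0, 0.014, 0, 0, 0],
    [0.8, 0, 0, 0.007, 0, 0, 0]
  ]
}}

```text
t: 18.93
tool_pos: [0.4316, 0.0025, 0.0177]
eef_rot: [-3.141, 0.003, 0.002]
contact_force: [-0.3, 0.3, 0.4]
gripper_width: 0.804
```

Emit:
{"fn": "carry_out", "kwargs": {
  "steps": [
    [0.8, 0, 0, 0, 0, 0, 0],
    [0.8, 0, 0, 0, 0, 0, 0],
    [0.3, 0, 0, 0, 0, 0, 0],
    [0.25, 0, 0, 0, 0, 0, 0],
    [0.25, 0, 0, 0, 0, 0, 0]
  ]
}}

```text
t: 19.35
tool_pos: [0.4335, 0.0012, 0.0203]
eef_rot: [3.141, -0.002, -0.0]
contact_force: [0.9, -0.4, -0.7]
gripper_width: 0.613
```

Emit:
{"fn": "carry_out", "kwargs": {
  "steps": [
    [0.25, 0, 0, 0, 0, 0, 0],
    [0.25, 0, 0, 0, 0, 0, 0],
    [0.25, 0, 0, 0, 0, 0, 0],
    [0.25, 0, 0, 0, 0, 0, 0],
    [0.25, 0, 0, 0, 0, 0, 0]
  ]
}}

```text
t: 19.77
tool_pos: [0.4331, 0.001, 0.0198]
eef_rot: [3.141, -0.001, -0.0]
contact_force: [0.3, -0.9, 3.9]
gripper_width: 0.429
```

Emit:
{"fn": "carry_out", "kwargs": {
  "steps": [
    [0.25, 0, 0, 0, 0, 0, 0],
    [0.25, 0, 0, 0, 0, 0, 0]
  ]
}}

```text
t: 19.93
tool_pos: [0.4331, 0.001, 0.0198]
eef_rot: [3.141, -0.001, -0.0]
contact_force: [-0.6, -0.5, 4.7]
gripper_width: 0.427
```

Emit:
{"fn": "carry_out", "kwargs": {
  "steps": [
    [0.25, 0, 0, -0.01, 0, 0, 0],
    [0.25, 0, 0, -0.025, 0, 0, 0],
    [0.25, 0, 0, -0.035, 0, 0, 0],
    [0.25, 0, 0, -0.03, 0, 0, 0],
    [0.25, 0, 0, 0, 0, 0, 0]
  ]
}}

```text
t: 20.35
tool_pos: [0.4365, 0.0011, 0.1242]
eef_rot: [3.142, -0.011, -0.0]
contact_force: [1.4, -0.6, -0.4]
gripper_width: 0.43
```

Emit:
{"fn": "carry_out", "kwargs": {
  "steps": [
    [0.25, 0, -0.015, 0, 0, 0, 0],
    [0.25, 0, -0.028, 0, 0, 0, 0],
    [0.25, 0, -0.035, 0, 0, 0, 0],
    [0.25, 0, -0.035, 0, 0, 0, 0],
    [0.25, 0, -0.035, 0, 0, 0, 0]
  ]
}}

```text
t: 20.77
tool_pos: [0.4321, 0.1503, 0.1186]
eef_rot: [3.141, 0.001, -0.001]
contact_force: [0.9, -0.3, -1.3]
gripper_width: 0.429
```

Emit:
{"fn": "carry_out", "kwargs": {
  "steps": [
    [0.25, 0, -0.035, 0, 0, 0, 0],
    [0.25, 0, -0.035, 0, 0, 0, 0],
    [0.25, 0, -0.035, 0, 0, 0, 0],
    [0.25, 0, -0.035, 0, 0, 0, 0],
    [0.25, 0, -0.035, 0, 0, 0, 0]
  ]
}}

```text
t: 21.18
tool_pos: [0.432, 0.3256, 0.1182]
eef_rot: [3.14, 0.002, 0.0]
contact_force: [0.9, -0.4, -0.3]
gripper_width: 0.435
```

Emit:
{"fn": "carry_out", "kwargs": {
  "steps": [
    [0.25, 0, -0.025, 0, 0, 0, 0],
    [0.25, 0, -0.014, 0, 0, 0, 0],
    [0.25, 0, -0.004, 0, 0, 0, 0],
    [0.25, 0, 0, 0, 0, 0, 0],
    [0.25, 0, 0, 0, 0, 0, 0]
  ]
}}

```text
t: 21.6
tool_pos: [0.4325, 0.3656, 0.1188]
eef_rot: [3.14, 0.001, -0.001]
contact_force: [0.4, 0.2, -0.4]
gripper_width: 0.43
```

Run:
```python
from h import *
print(robot.read_state()["tool_pos"])
S=robot.camera("scene")
cv2.imwrite("pics/g8.png",cv2.resize(S["color"][60:240,260:480],None,fx=3,fy=3))
```

```text
[0.43248233 0.36562857 0.11880044]
```

View pics/g8.png

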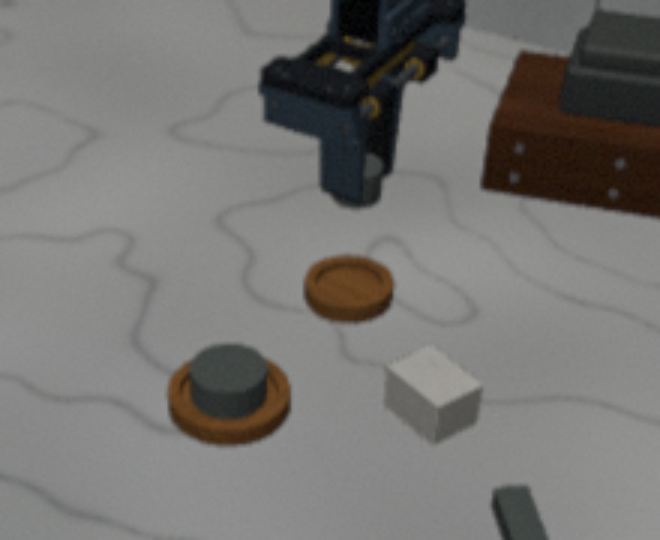

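Emit:
{"fn": "carry_out", "kwargs": {
  "steps": [
    [0.25, 0, -0.002, 0.015, 0, 0, 0],
    [0.25, 0, 0, 0.025, 0, 0, 0],
    [0.25, 0, 0, 0.02, 0, 0, 0],
    [0.25, 0, 0, 0.012, 0, 0, 0],
    [0.25, 0, 0, 0.007, 0, 0, 0]
  ]
}}

```text
t: 22.07
tool_pos: [0.4322, 0.3668, 0.0389]
eef_rot: [3.139, 0.003, -0.002]
contact_force: [-0.2, 0.3, 0.1]
gripper_width: 0.426
```

Emit:
{"fn": "carry_out", "kwargs": {
  "steps": [
    [0.25, 0, 0, 0, 0, 0, 0],
    [0.25, 0, 0, 0, 0, 0, 0],
    [0.25, 0, 0, 0, 0, 0, 0]
  ]
}}

```text
t: 22.32
tool_pos: [0.4337, 0.3691, 0.0415]
eef_rot: [-3.14, -0.002, -0.001]
contact_force: [0.3, -0.2, -0.9]
gripper_width: 0.43
```

Emit:
{"fn": "carry_out", "kwargs": {
  "steps": [
    [0.25, -0.001, 0, 0.005, 0, 0, 0],
    [0.25, 0, 0, 0.004, 0, 0, 0],
    [0.25, 0, 0, 0.001, 0, 0, 0],
    [0.25, 0, 0, 0, 0, 0, 0],
    [0.25, 0, 0, 0, 0, 0, 0]
  ]
}}

```text
t: 22.73
tool_pos: [0.4318, 0.3691, 0.0304]
eef_rot: [3.141, -0.0, 0.0]
contact_force: [-0.3, -0.5, -0.8]
gripper_width: 0.429
```

Emit:
{"fn": "carry_out", "kwargs": {
  "steps": [
    [0.25, 0, 0, 0.001, 0, 0, 0],
    [0.25, 0, 0, 0, 0, 0, 0],
    [0.25, 0, 0, 0, 0, 0, 0]
  ]
}}

```text
t: 22.98
tool_pos: [0.4321, 0.3693, 0.0298]
eef_rot: [-3.141, -0.001, -0.0]
contact_force: [-0.3, 0.1, 2.4]
gripper_width: 0.432
```

Contact again (+2.4 N at the expected height). I'll release and back off clear of everything.

Emit:
{"fn": "carry_out", "kwargs": {
  "steps": [
    [0.5, 0, 0, 0, 0, 0, 0],
    [0.62, 0, 0, 0, 0, 0, 0],
    [0.8, 0, 0, 0, 0, 0, 0],
    [0.8, 0, 0, -0.02, 0, 0, 0],
    [0.8, 0, 0, -0.03, 0, 0, 0]
  ]
}}

```text
t: 23.4
tool_pos: [0.43, 0.3675, 0.077]
eef_rot: [3.137, 0.006, -0.0]
contact_force: [-0.1, 0.3, -0.3]
gripper_width: 0.762
```

Emit:
{"fn": "carry_out", "kwargs": {
  "steps": [
    [0.8, 0, 0, -0.035, 0, 0, 0],
    [0.8, 0, 0, -0.04, 0, 0, 0],
    [0.8, 0, -0.035, -0.02, 0, 0, 0],
    [0.8, 0, -0.035, 0, 0, 0, 0],
    [0.8, 0, -0.035, 0, 0, 0, 0]
  ]
}}

```text
t: 23.82
tool_pos: [0.4327, 0.4757, 0.1771]
eef_rot: [-3.138, -0.004, -0.001]
contact_force: [0.4, -0.1, -0.8]
gripper_width: 0.802
```

Emit:
{"fn": "carry_out", "kwargs": {
  "steps": [
    [0.8, 0, -0.03, 0, 0, 0, 0],
    [0.8, 0, -0.015, 0, 0, 0, 0],
    [0.8, 0, 0, 0, 0, 0, 0],
    [0.8, 0, 0, 0, 0, 0, 0]
  ]
}}

```text
t: 24.15
tool_pos: [0.4315, 0.5192, 0.1735]
eef_rot: [3.14, 0.001, 0.001]
contact_force: [-0.1, -0.2, 0.0]
gripper_width: 0.797
```

Run:
```python
from h import *
S=robot.camera("scene");T=robot.camera("top")
cv2.imwrite("pics/f.png",S["color"]);cv2.imwrite("pics/ft.png",T["color"])
g=cv2.resize(S["color"][130:340,220:460],None,fx=2.5,fy=2.5)
cv2.imwrite("pics/fz.png",g)
for b in blobs(T): 
    if b[0]=="grey": print(np.round(b[1:4],1), ray(T,b[1],b[2],.024).round(4))
```

```text
[325.7 475.6 782.5] [ 0.1066 -0.007   0.024 ]
[109.7 286.5 468.5] [0.433  0.3717 0.024 ]
[208.9 290.2 913.5] [0.4236 0.1963 0.024 ]
[182.3 220.5 195.5] [0.5511 0.2469 0.024 ]
[359.7 218.2 965.5] [ 0.5513 -0.0781  0.024 ]
[467.5 218.4 915.5] [ 0.5484 -0.2794  0.024 ]
[222.5 155.5 669.5] [0.6742 0.1759 0.024 ]
[ 613.5  120.  1745. ] [ 0.7398 -0.5787  0.024 ]
[636.3 100.5 274.5] [ 0.7797 -0.629   0.024 ]
[  32.4   74.3 1391.5] [0.8382 0.5375 0.024 ]
[ 304.3   67.1 3841. ] [0.8517 0.0207 0.024 ]
[ 110.8    7.  3102. ] [0.9788 0.3978 0.024 ]
```

View pics/fz.png

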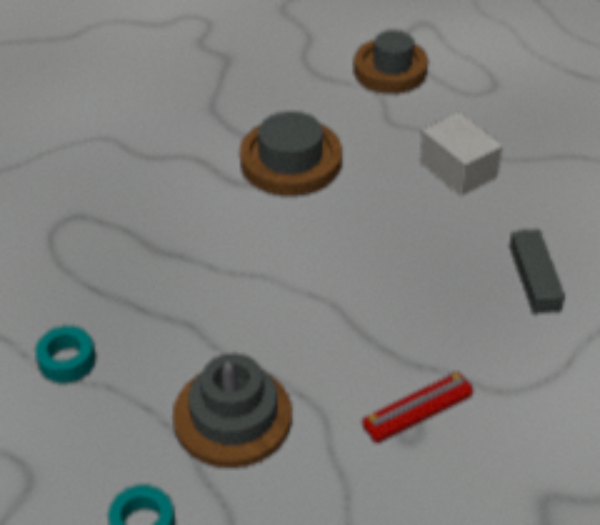

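View pics/ft.png

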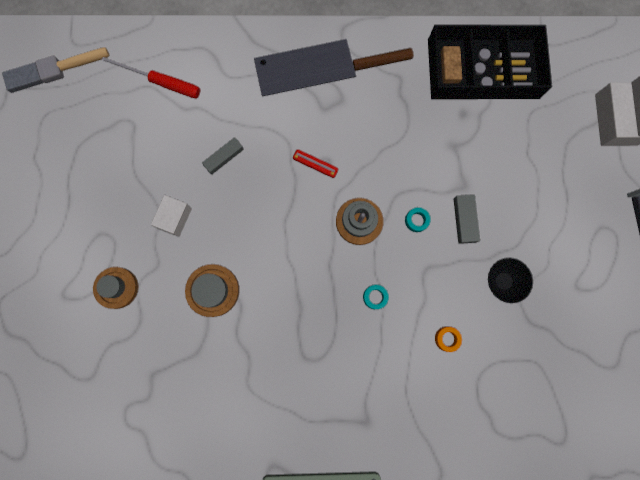

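The top view shows the wheels stacked on the post (360,218), the large puck in its rest (209,290) and the small puck in its rest (110,287). The oblongs (467,218) and (222,155) and all the look-alikes are at the same pixels as before.

```bash
python3 -c "
from station import robot
print(robot.sign_off())"
```

```text
the job is handed in; nothing more can be done
None
```

The job is handed in, at about 24 s on the robot's clock. The large wheel and then the small wheel are threaded on the post. The large and small pucks each lie in their matching rest. Each stone was lowered until the force reading showed contact at the expected height (1 to 3 N), then released.

In the last pictures from both cameras, all four stones lie flat in place. The two oblongs, the turquoise and orange rings, and the other objects sit at the same pixels as before.

No check failed, but there were two small differences:
- **Camera positions:** the two views disagreed by up to about 5 mm on the pucks, so I aimed at the average.
- **Small puck:** it reads about 3 mm off its rest's centre, within the 8 mm clearance.

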